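Slide the pink dish's tray onto the light plate

ROBOT

A 6-joint arm with a two-finger parallel gripper is mounted at the origin on a cart in front of the work surface, level with it; the furniture and walls round the work are solid. World frame = base frame: x ahead of the robot, y to its left, z up, the work surface at z = 0. Lengths are in m, angles in rad, forces in N, time in s.
With the tool pointing down it reaches from about 0.375 to 0.9 m from the base axis. Payload 3.1 kg.
Tool frame: the origin (TCP) lies at the centre of the arm's flange, where the gripper is bolted on; the fingertips stand 182 mm ahead of it and the grasp point (between the pads) lies 164 mm ahead of it; z points along the fingers, x is the direction in which the jaws open and shut, and the axes are right-handed (so a half turn about z gives the same grasp; the last joint's range is limited). The gripper opens to 87 mm and grips with 3 to 60 N. Pads are 19 mm wide; open, the fingers measure 117 mm over their backs; the gripper's body (75 mm by 190 mm) begins 51 mm behind the grasp point.
Start: joints at [-1.369, 0.527, 1.433, -0, 1.181, -0.178], TCP at [0.232, -0.58, 0.405] pointing down, gripper open.
Joint ranges: [-3.08, 3.08], [-0.75, 2.2], [0.22, 2.44], [-1.43, 4.57], [0, 2.65], [-2.85, 2.85]. Speed limits (rad/s): [2.79, 2.79, 3.14, 3.14, 3.14, 3.14].

INTERFACE

Orientations are given as a unit quaternion [x, y, z, w].
In Python, from rig import status, eyes, robot gives the robot as it stands. The module is installed in compiled form; this text tells all that it offers.
- The arm moves only by the tool step_arm, never from a script. Its argument "steps" is a list of rows, each a list of 7 numbers: the closure, from -1 (fully open) to 1 (shut), so that 0 is half open, then the shift along the tool's x, y, z each as a share of 0.025 m, from -1 to 1, then the turn, a rotation vector about the tool's x, y, z each as a share of 8 degrees, from -1 to 1. In form: [[jaw, dx, dy, dz, rx, ry, rz], ...]. A call has exactly 10 rows; each row shifts and turns the commanded pose from where the row before left it, along the tool's axes as they then stand; what a row does not reach is not made up. A row lasts 1/10 s, in which the tool goes at most 50 mm and 8.59 degrees, less where a joint would pass 70% of its speed; a pose out of reach is approached as far as the arm can. A call with a number of a shift or a turn outside -1 to 1 is refused whole. A call with a gripper value outside its range is refused whole. The fingers move at their own pace and stop on an object; "squeeze" is the grip in N (left out, the last holds). Time passes only in rows, so rows that do not move let the fingers close, or fill a call up. It gives the time, the measured TCP pose, the force and the opening at its end, in the units of the state.
- status.get_obs(): the state, without advancing time (a new reading comes with each control period).
- eyes.camera(name): name is "scene" or "top" or "wrist"; returns (picture, depth): 480x640x3 uint8, red, green, blue; 480x640 float32, m along the optical axis (not along the pixel's ray), 0 where there is no reading.
- eyes.camera_info(name): a dict with "K" (3x3 intrinsics, pixels), "k1" (the pictures are not rectified: a ray, as slopes to the right and down, at radius r is drawn at 1 + k1 r^2 times it, then the intrinsics apply), "R" (3x3) and "t" (3): a world point X has camera coordinates R X + t. Camera axes: x right, y down, z forward; pixel columns grow to the right and rows downward; lengths in m; the calibration is good to about 2 mm. A picture is of the moment at which its call begins: read the wrist's pose just before it. camera_info takes no time and is no camera call; for the wrist camera it gives the pose at the moment of the call.
- robot.hand_in(): hands the job in, once; it reports no verdict.
The state is a dict: "time": time; "q": joint angles; "joint_velocities": joint speeds; "joint_torque": joint torques, N m; "position": TCP position; "tool_rot": TCP orientation; "ft_force": force on the tool from outside, world axes, zero at the start; "moment": the same for the moment, N m; "grip_width": finger opening in m.
Only numpy, scipy, OpenCV 4.12 (cv2) and the standard library are available. Lean on these libraries where they do the work, as an engineer would, in place of code of your own. Each camera call takes 0.05 s, during which the arm holds its last target.

TASK

Two blue trays, each with a petri dish in it, stand on metal stands to the left and right of the white light plate. Slide the tray with the pink dish off its stand, level across the gap, onto the light plate, without lifting it or letting it dip into the gap, so that it ends square and centred on the plate with the dish still in it. Leave the other tray where it is.

Things in the scene. Friction and masses are not known exactly. Their poses are not given: they have to be found in the camera images.
- tray_pink: open blue tray with the pink petri dish; 100 mm (x) by 110 mm (y), 22 mm high, 4 mm walls, about 0.15 kg, loose. Origin: centre of its underside. Starts about centred on the left or the right stand (varies), its y axis roughly along the row; slides with plain plastic friction when its outer end wall, 55 mm from the origin along y, is pushed.
- tray_amber: identical blue tray (100 x 110 x 22 mm) with the amber (pale yellowish) petri dish, on the other stand, to be left alone. Origin: centre of its underside. Keep clear of the fixed imager behind the row of decks: its front panel, 110 mm high, begins at world x = 0.54 m, its 455 mm tall tower at x = 0.58 m (y from 0.11 to 0.28 m).
- dish_pink: closed petri dish with pink contents, 91 mm across, 15 mm high, 22 g, lying loose in its tray with about 5 mm of play all round. Origin: centre of its underside.
- light_plate: white fixed plate, middle of three decks in a row. 136 mm (x) by 146 mm (y), flat top 40 mm above its origin (underside centre), no rails. Its y axis runs along the row, roughly to the robot's left. The metal stands, of equal size and height, lie in line on its +y and -y sides, centres 176 to 184 mm from its own: gaps of 30 to 38 mm.
Mind the look-alikes: they are no part of the job. Leave any turquoise or yellow look-alike of the dish_pink alone.

How it is judged:
By the outcome, as a careful person would: the job done as asked, in the order asked, and still so for the second after the job is handed in, with the robot touching nothing.
It also fails if it takes over 35 s, if anything falls off the work surface, if the arm or the gripper's body presses on something with over 40 N, if the wrist force passes 120 N, or if a joint passes its speed limit or range.

## Working session

There is one attempt and no reset: what is moved stays moved. The work goes in short steps, Python scripts to look and compute and a tool call to move; the robot and the scene stay as the last step left them, time stands still between calls to the robot, and variables do not carry over. Pictures are saved under pics/ and viewed, and the job is handed in when it is done.

Besides the shell and the picture viewer there is one more tool, called after "Emit:" as name(argument=value, ...) on one line, values as JSON. step_arm: Moves the arm, as the interface text tells. Its arguments: {"type":"object","properties":{"steps":{"type":"array"},"squeeze":{"type":"number"}},"required":["steps"]}

```bash
mkdir -p pics
python3 - <<'E'
from rig import status, eyes
import cv2, numpy as np
o=status.get_obs(); print(o)
for n in ("scene","top"):
    p,d=eyes.camera(n); i=eyes.camera_info(n); print(n,i)
    np.savez(f"{n}0.npz",p=p,d=d,**i)
    cv2.imwrite(f"pics/{n}0.png",p[:,:,::-1])
E
```

```text
{'time': 0.0, 'q': array([-1.36849580e+00,  5.28446328e-01,  1.43391298e+00,  5.98406201e-05,
        1.18139428e+00, -1.78476308e-01]), 'joint_velocities': array([-9.22441884e-06, -8.51634156e-04,  1.98266361e-05,  1.10165405e-04,
       -2.44530367e-04,  5.62307399e-04]), 'joint_torque': array([ 1.44199970e-03, -4.40033698e+01, -1.76593995e+01,  6.32384839e-02,
        5.79607137e-02, -1.73523267e-04]), 'position': array([ 0.23225231, -0.57986829,  0.40378001]), 'tool_rot': array([ 8.28136169e-01, -5.60525929e-01, -7.53721872e-04, -7.74646263e-04]), 'ft_force': array([-0.12637436,  0.06657541, -0.70190136]), 'moment': array([-0.00102945,  0.01540806,  0.00332166]), 'grip_width': 0.08707093157314658}
scene {'K': array([[540.38420315,   0.        , 322.71934053],
       [  0.        , 540.38420315, 242.34380778],
       [  0.        ,   0.        ,   1.        ]]), 'k1': -0.08453566550923806, 'R': array([[ 0.97730244,  0.21167177,  0.00866088],
       [ 0.18168785, -0.81643822, -0.54810414],
       [-0.1089471 ,  0.53723709, -0.83636525]]), 't': array([-0.57896382, -0.01235535,  1.28801117])}
top {'K': array([[519.46197834,   0.        , 318.48291996],
       [  0.        , 519.46197834, 246.93999835],
       [  0.        ,   0.        ,   1.        ]]), 'k1': 0.024277370728084634, 'R': array([[ 0.01505203, -0.99976331, -0.01570833],
       [-0.99696526, -0.01380615, -0.07661369],
       [ 0.07637868,  0.01681385, -0.9969371 ]]), 't': array([0.08345784, 0.57863154, 1.13378011])}
```

View pics/scene0.png

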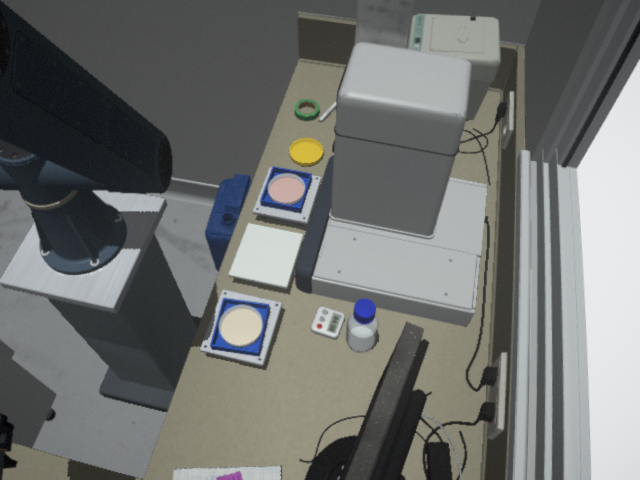

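View pics/top0.png

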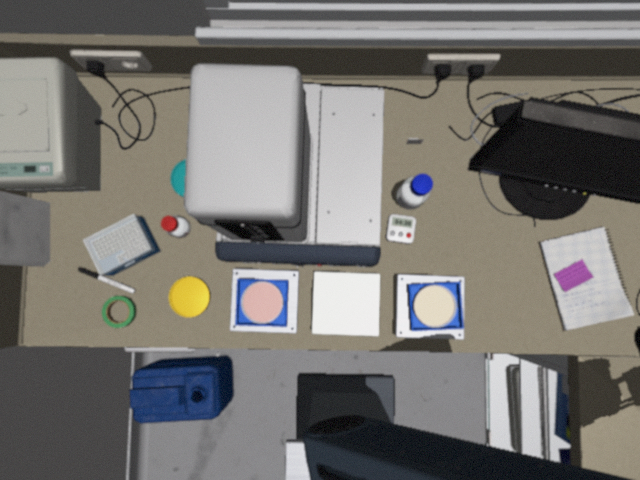

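The pink dish is on the left (+y) stand, top picture about (264,302). The plate is at (346,303) and amber is on the right at (434,306). Next I'll enlarge that area.

Run:
```python
import cv2, numpy as np
p=np.load("top0.npz")["p"]
c=p[240:350,215:395,::-1]
cv2.imwrite("pics/topc.png",cv2.resize(c[:, :90],None,fx=5.4,fy=5.4,interpolation=cv2.INTER_CUBIC))
cv2.imwrite("pics/topc2.png",cv2.resize(c[:, 85:],None,fx=5.4,fy=5.4,interpolation=cv2.INTER_CUBIC))
d=np.load("scene0.npz")["p"][155:300,215:335,::-1]
cv2.imwrite("pics/scc.png",cv2.resize(d,None,fx=4,fy=4,interpolation=cv2.INTER_CUBIC))
```

```text
(no output)
```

View pics/topc.png

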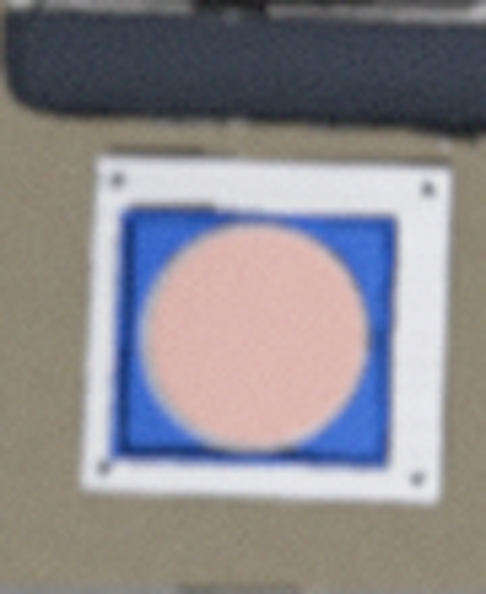

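View pics/topc2.png

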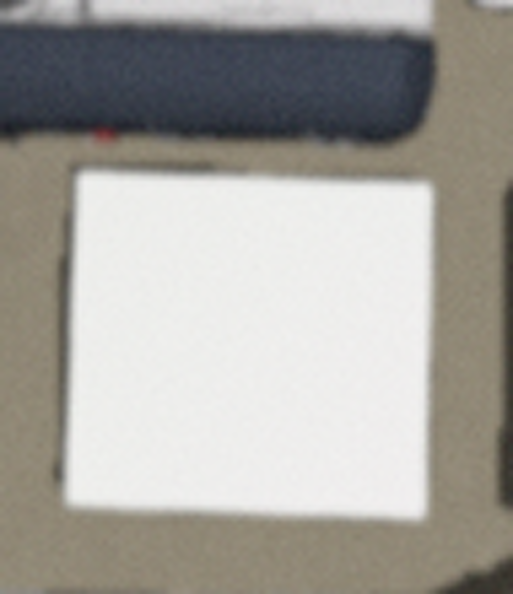

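View pics/scc.png

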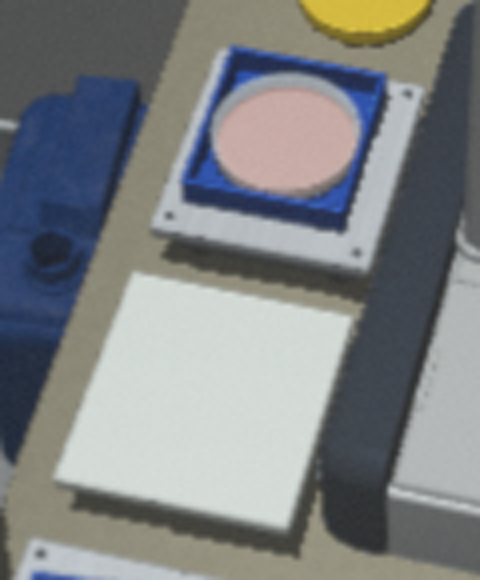

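```bash
cat > h.py <<'E'
import numpy as np, cv2
def ray(i,uv):
    K=i["K"];k1=float(i["k1"])
    D=np.array([k1,0,0,0,0.])
    return cv2.undistortPointsIter(np.array(uv,float).reshape(-1,1,2),K,D,None,None,(3,50,1e-10)).reshape(-1,2)
def onz(i,uv,z):
    s=ray(i,uv); R,t=i["R"],i["t"]
    C=-R.T@t; d=np.c_[s,np.ones(len(s))]@R
    return C+d*((z-C[2])/d[:,2])[:,None]
def proj(i,X):
    c=np.atleast_2d(X)@i["R"].T+i["t"]; s=c[:,:2]/c[:,2:]; s=s*(1+float(i["k1"])*(s**2).sum(1))[:,None]
    return s*i["K"][0,0]+i["K"][:2,2]
def crop(uv,f,off): return (np.array(uv,float)+.5)/f-.5+np.array(off)
def rect(P):
    # P order: +x+y, +x-y, -x-y, -x+y
    c=P.mean(0); yd=(P[0]+P[3]-P[1]-P[2])/2; xd=(P[0]+P[1]-P[2]-P[3])/2
    print("c",c.round(4),"len y %.4f x %.4f"%(np.linalg.norm(yd),np.linalg.norm(xd)),"yaw from y %.2f x %.2f deg"%(np.degrees(np.arctan2(-yd[0],yd[1])),np.degrees(np.arctan2(xd[1],xd[0]))))
E
python3 - <<'E'
from h import *
T=np.load("top0.npz");S=np.load("scene0.npz")
o=(215,240);o2=(300,240)
print("top plate");rect(onz(T,crop([(76,168),(433,180),(427,521),(64,506)],5.4,o2),.04))
print("top stand");rect(onz(T,crop([(97,156),(452,168),(440,503),(82,490)],5.4,o),.04))
print("top tray");rect(onz(T,crop([(122,206),(396,214),(388,466),(112,462)],5.4,o),.062))
so=(215,155)
print("sc plate");rect(onz(S,crop([(355,317),(292,531),(54,483),(135,272)],4,so),.04))
print("sc stand/tray");rect(onz(S,crop([(387,74),(346,212),(184,187),(229,47)],4,so),.062))
print(T["d"][302,346],T["d"][302,304],T["d"][302,264])
E
```

```text
top plate
c [0.4545 0.0302 0.04  ] len y 0.1448 x 0.1358 yaw from y -1.23 x -0.91 deg
top stand
c [0.4576 0.2081 0.04  ] len y 0.1441 x 0.1343 yaw from y -1.14 x -0.98 deg
top tray
c [0.4549 0.2106 0.062 ] len y 0.1090 x 0.0999 yaw from y -0.39 x -0.67 deg
sc plate
c [0.4571 0.0276 0.04  ] len y 0.1454 x 0.1345 yaw from y -0.81 x -0.74 deg
sc stand/tray
c [0.4569 0.2089 0.062 ] len y 0.1097 x 0.0990 yaw from y 0.77 x 0.80 deg
1.1301531 1.1700814 1.1125076
```

Emit:
step_arm(steps=[[0, 0, 0, 0, 0, 0, -1], [0, 0, 0, 0, 0, 0, -1], [0, 0, 0, 0, 0, 0, -1], [0, 0, 0, 0, 0, 0, -1], [0, 0, 0, 0, 0, 0, -1], [0, 0, 0, 0, 0, 0, -1], [0, 0, 0, 0, 0, 0, -1], [0, 0, 0, 0, 0, 0, -1], [0, 0, 0, 0, 0, 0, -0.4], [0, 0.5, -0.5, 0, 0, 0, 0]])

```text
time: 1.1
position: [0.2442, -0.5687, 0.4042]
tool_rot: [1.0, -0.01, -0.0, 0.0]
ft_force: [-0.0, 0.6, -0.3]
grip_width: 0.0437
```

Emit:
step_arm(steps=[[0, 0.8, -1, 0, 0, 0, 0], [0, 0.8, -1, 0, 0, 0, 0], [0, 0.8, -1, 0, 0, 0, 0], [0, 0.8, -1, 0, 0, 0, 0], [0, 0.8, -1, 0, 0, 0, 0], [0, 0.8, -1, 0, 0, 0, 0], [0, 0.8, -1, 0, 0, 0, 0], [0, 0.8, -1, 0, 0, 0, 0], [0, 0.8, -1, 0, 0, 0, 0], [0, 0.8, -1, 0, 0, 0, 0]])

```text
time: 2.1
position: [0.4501, -0.3189, 0.4046]
tool_rot: [1.0, -0.009, -0.0, -0.001]
ft_force: [-0.5, 0.1, 0.0]
grip_width: 0.0436
```

Emit:
step_arm(steps=[[0, 0, -1, 0, 0, 0, 0], [0, 0, -1, 0, 0, 0, 0], [0, 0, -1, 0, 0, 0, 0], [0, 0, -1, 0, 0, 0, 0], [0, 0, -1, 0, 0, 0, 0], [0, 0, -1, 0, 0, 0, 0], [0, 0, -1, 0, 0, 0, 0], [0, 0, -1, 0, 0, 0, 0], [0, 0, -1, 0, 0, 0, 0], [0, 0, -1, 0, 0, 0, 0]])

```text
time: 3.1
position: [0.4529, -0.0692, 0.4046]
tool_rot: [1.0, -0.009, -0.0, -0.0]
ft_force: [0.1, -0.2, 0.2]
grip_width: 0.0434
```

Emit:
step_arm(steps=[[0, 0, -1, 0, 0, 0, 0], [0, 0, -1, 0, 0, 0, 0], [0, 0, -1, 0, 0, 0, 0], [0, 0, -1, 0, 0, 0, 0], [0, 0, -1, 0, 0, 0, 0], [0, 0, -1, 0, 0, 0, 0], [0, 0, -1, 0, 0, 0, 0], [0, 0, -1, 0, 0, 0, 0], [0, 0, -1, 0, 0, 0, 0], [0, 0, -1, 0, 0, 0, 0]])

```text
time: 4.1
position: [0.4567, 0.1804, 0.4046]
tool_rot: [1.0, -0.009, -0.001, -0.0]
ft_force: [0.2, -0.2, -0.0]
grip_width: 0.0435
```

Emit:
step_arm(steps=[[0, 0, -1, 0, 0, 0, 0], [0, 0, -1, 0, 0, 0, 0], [0, 0, -1, 0, 0, 0, 0], [0, 0, -1, 0, 0, 0, 0], [0, 0, -0.4, 0.5, 0, 0, 0], [0, 0, 0, 1, 0, 0, 0], [0, 0, 0, 1, 0, 0, 0], [0, 0, 0, 1, 0, 0, 0], [0, 0, 0, 0, 0, 0, 0], [0, 0, 0, 0, 0, 0, 0]])

```text
time: 5.1
position: [0.4592, 0.2884, 0.3167]
tool_rot: [1.0, -0.009, -0.001, 0.0]
ft_force: [-0.5, 0.3, 1.1]
grip_width: 0.0433
```

Run:
```python
from rig import status, eyes
import cv2, numpy as np
o=status.get_obs(); print(o["time"],o["position"],o["tool_rot"])
for n in ("wrist","scene"):
    i=eyes.camera_info(n);p,d=eyes.camera(n); 
    np.savez(f"{n}1.npz",p=p,d=d,**i)
    cv2.imwrite(f"pics/{n}1.png",p[:,:,::-1])
print(eyes.camera_info("wrist"))
```

```text
5.1 [0.45924125 0.28835392 0.31665329] [ 9.99960312e-01 -8.83286092e-03 -1.08378186e-03  4.24282589e-04]
{'K': array([[368.22033494,   0.        , 320.56239947],
       [  0.        , 368.22033494, 239.73104583],
       [  0.        ,   0.        ,   1.        ]]), 'k1': -0.039852811438784996, 'R': array([[ 0.99983261, -0.01818664,  0.00199716],
       [-0.01799633, -0.95790644,  0.28651593],
       [-0.00329767, -0.28650391, -0.9580734 ]]), 't': array([-0.45488104,  0.27524345,  0.39202576])}
```

View pics/wrist1.png

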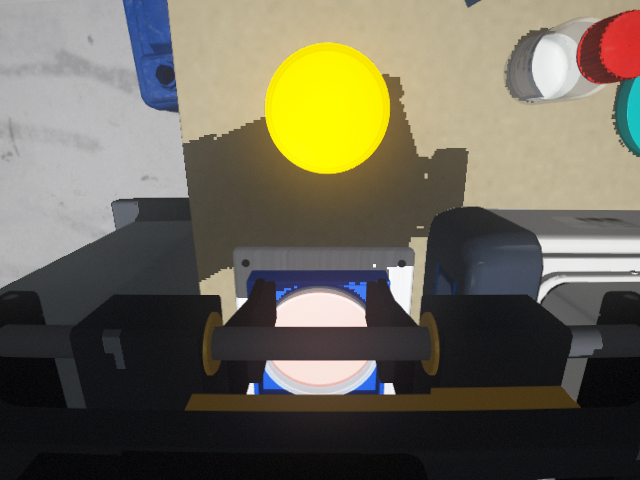

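View pics/scene1.png

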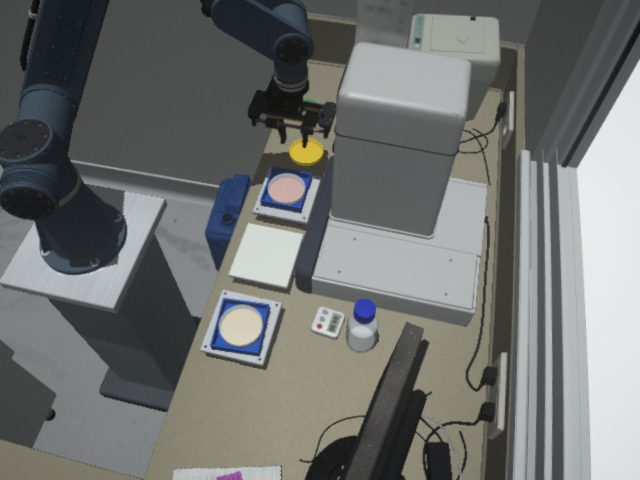

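Run:
```python
import cv2, numpy as np
p=np.load("wrist1.npz")["p"][235:345,225:425,::-1]
cv2.imwrite("pics/wc.png",cv2.resize(p,None,fx=4,fy=4,interpolation=cv2.INTER_CUBIC))
```

```text
(no output)
```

View pics/wc.png

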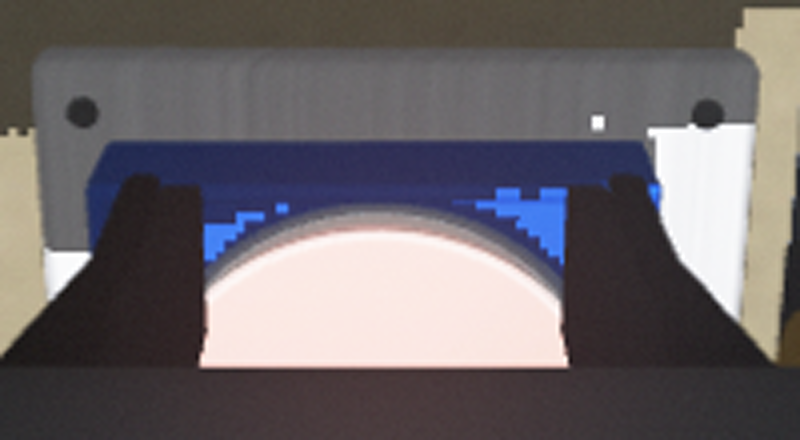

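Run:
```python
from h import *
W=np.load("wrist1.npz"); o=(225,235)
print("bot",onz(W,crop([(108,141),(643,141)],4,o),.04))
print("top",onz(W,crop([(89,184),(659,187)],4,o),.062))
print("stand",onz(W,crop([(34,50),(756,50)],4,o),.04))
print("tips",onz(W,crop([(145,176),(625,176)],4,o),.3167-.182))
```

```text
bot [[0.40652336 0.26790885 0.04      ]
 [0.50623105 0.26615372 0.04      ]]
top [[0.407274   0.26859588 0.062     ]
 [0.50532194 0.26632001 0.062     ]]
stand [[0.39422936 0.28595416 0.04      ]
 [0.5263739  0.28360492 0.04      ]]
tips [[0.43045307 0.30021597 0.1347    ]
 [0.48723101 0.29921659 0.1347    ]]
```

Emit:
step_arm(steps=[[0, 0, 0, 0.7, 0, 0, 0], [0, 0, 0, 0.8, 0, 0, 0], [0, 0, 0, 0.8, 0, 0, 0], [0, 0, 0, 0.6, 0, 0, 0], [0, 0, 0, 0.4, 0, 0, 0], [0, 0, 0, 0, 0, 0, 0], [0, 0, 0.1, 0, 0, 0, 0], [0, 0, 0.1, 0, 0, 0, 0], [0, 0, 0, 0, 0, 0, 0], [0, 0, 0, 0, 0, 0, 0]])

```text
time: 6.2
position: [0.4598, 0.2835, 0.2354]
tool_rot: [1.0, -0.009, 0.001, -0.0]
ft_force: [-0.6, 0.1, -0.6]
grip_width: 0.0435
```

Run:
```python
from rig import status, eyes
import cv2, numpy as np
p,d=eyes.camera("scene")
cv2.imwrite("pics/s2.png",cv2.resize(p[80:260,220:370,::-1],None,fx=3.3,fy=3.3,interpolation=cv2.INTER_CUBIC))
```

```text
(no output)
```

View pics/s2.png

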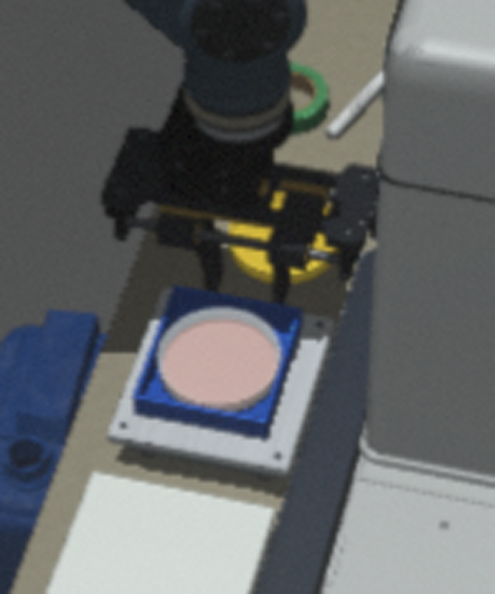

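Emit:
step_arm(steps=[[0, 0, 0.05, 0.1, 0, 0, 0], [0, 0, 0.1, 0, 0, 0, 0], [0, 0, 0.1, 0, 0, 0, 0], [0, 0, 0.15, 0, 0, 0, 0], [0, 0, 0.2, 0, 0, 0, 0], [0, 0, 0.25, 0, 0, 0, 0], [0, 0.01, 0.3, 0, 0, 0, 0], [0, 0.01, 0.3, 0, 0, 0, 0], [0, 0.01, 0.3, 0, 0, 0, 0], [0, 0.01, 0.3, 0, 0, 0, 0]])

```text
time: 7.25
position: [0.4598, 0.2315, 0.2323]
tool_rot: [1.0, -0.009, -0.0, -0.0]
ft_force: [0.8, 0.6, -0.1]
grip_width: 0.0433
```

Emit:
step_arm(steps=[[0, 0.01, 0.3, 0, 0, 0, 0], [0, 0.01, 0.3, 0, 0, 0, 0], [0, 0.01, 0.3, 0, 0, 0, 0], [0, 0.01, 0.3, 0, 0, 0, 0], [0, 0.01, 0.3, 0, 0, 0, 0], [0, 0.01, 0.3, 0, 0, 0, 0], [0, 0.01, 0.3, 0, 0, 0, 0], [0, 0.01, 0.2, 0, 0, 0, 0], [0, 0, 0.1, 0, 0, 0, 0], [0, 0, 0, 0, 0, 0, 0]])

```text
time: 8.25
position: [0.4607, 0.1718, 0.2322]
tool_rot: [1.0, -0.009, -0.0, 0.0]
ft_force: [0.2, 0.3, 0.4]
grip_width: 0.0433
```

Run:
```python
from rig import status, eyes
import cv2, numpy as np
o=status.get_obs(); print(o["position"],o["ft_force"])
for n in ("scene","top","wrist"):
    i=eyes.camera_info(n);p,d=eyes.camera(n)
    np.savez(f"{n}3.npz",p=p,d=d,**i)
    cv2.imwrite(f"pics/{n}3.png",p[:,:,::-1])
    if n=="scene": cv2.imwrite("pics/s3.png",cv2.resize(p[155:300,215:335,::-1],None,fx=4,fy=4,interpolation=cv2.INTER_CUBIC))
    if n=="top": cv2.imwrite("pics/t3.png",cv2.resize(p[240:350,240:390,::-1],None,fx=5,fy=5,interpolation=cv2.INTER_CUBIC))
    if n=="wrist": cv2.imwrite("pics/w3.png",cv2.resize(p[235:345,225:425,::-1],None,fx=4,fy=4,interpolation=cv2.INTER_CUBIC))
```

```text
[0.46074476 0.17182551 0.23224253] [0.24011068 0.29350468 0.39792143]
```

View pics/s3.png

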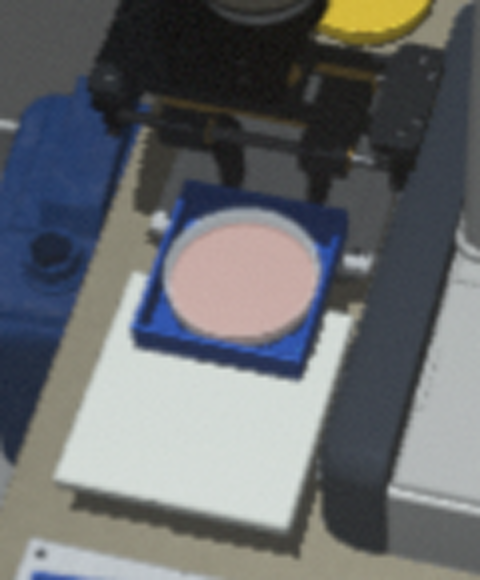

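View pics/t3.png

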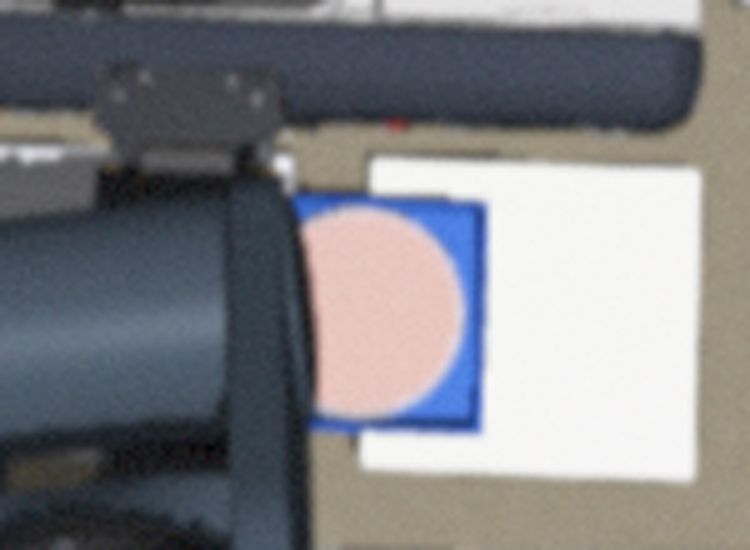

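View pics/w3.png

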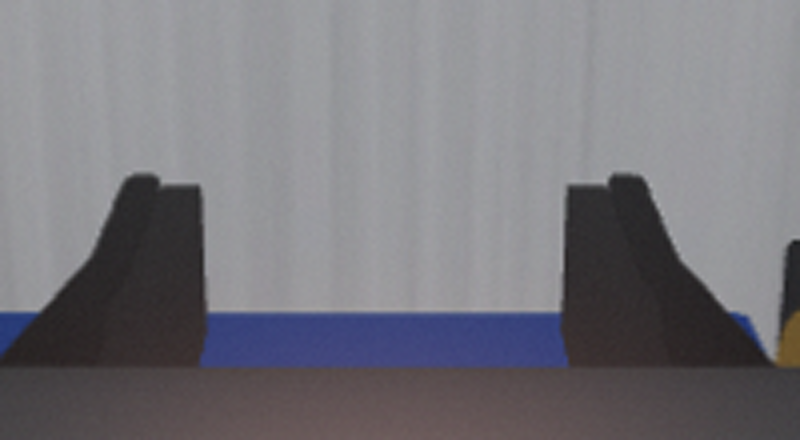

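The tray has bridged the gap level and its leading edge is on the plate (top crop x≈484). The dish is still inside.

Run:
```python
from h import *
T=np.load("top3.npz");S=np.load("scene3.npz");o=(240,240)
def lead(P,Q):
    c=Q.mean(0)[:2]; y=(Q[0]+Q[3]-Q[1]-Q[2])[:2]; y/=np.linalg.norm(y); x=np.array([y[1],-y[0]])
    m=P.mean(0)[:2]-c; e=(P[0]-P[1])[:2]
    print("plate c",c,"yaw",np.degrees(np.arctan2(-y[0],y[1])),"lead y %.4f x %.4f width %.4f rel yaw %.2f"%(m@y,m@x,np.linalg.norm(e),np.degrees(np.arctan2(e@y,e@x))),"remaining",m@y+.055)
Q=onz(T,crop([(370,156),(701,168),(695,481),(359,468)],5,o),.04)
lead(onz(T,crop([(487,203),(481,432)],5,o),.062),Q)
so=(215,155)
S=np.load("scene3.npz")
Q=onz(S,crop([(355,317),(292,531),(54,483),(135,272)],4,so),.04)
lead(onz(S,crop([(298,378),(133,342)],4,so),.04),Q)
lead(onz(S,crop([(303,364),(134,327)],4,so),.062),Q)
```

```text
plate c [0.45452932 0.03031336] yaw -1.2289704672983666 lead y 0.0208 x 0.0001 width 0.0971 rel yaw 0.42 remaining 0.07584450171285667
plate c [0.4570934 0.0276438] yaw -0.8074943984251403 lead y 0.0250 x -0.0038 width 0.0986 rel yaw -1.04 remaining 0.07995417566877848
plate c [0.4570934 0.0276438] yaw -0.8074943984251403 lead y 0.0213 x 0.0007 width 0.0993 rel yaw -1.15 remaining 0.07632529237799862
```

Emit:
step_arm(steps=[[0, 0, 0.1, 0, 0, 0, 0], [0, 0, 0.25, 0, 0, 0, 0], [0, 0, 0.35, 0, 0, 0, 0], [0, 0, 0.4, 0, 0, 0, 0], [0, 0, 0.4, 0, 0, 0, 0], [0, 0, 0.4, 0, 0, 0, 0], [0, 0, 0.35, 0, 0, 0, 0], [0, 0, 0.3, 0, 0, 0, 0], [0, 0, 0.2, 0, 0, 0, 0], [0, 0, 0.1, 0, 0, 0, 0]])

```text
time: 9.4
position: [0.4595, 0.1004, 0.2322]
tool_rot: [1.0, -0.009, -0.0, -0.0]
ft_force: [0.1, 0.9, 0.0]
grip_width: 0.0436
```

Run:
```python
from rig import status, eyes
import cv2, numpy as np
o=status.get_obs(); print(o["position"],o["ft_force"])
for n in ("scene","top"):
    i=eyes.camera_info(n);p,d=eyes.camera(n)
    np.savez(f"{n}4.npz",p=p,d=d,**i)
    if n=="scene": cv2.imwrite("pics/s4.png",cv2.resize(p[180:300,220:320,::-1],None,fx=5,fy=5,interpolation=cv2.INTER_CUBIC))
    if n=="top": cv2.imwrite("pics/t4.png",cv2.resize(p[255:345,300:395,::-1],None,fx=6,fy=6,interpolation=cv2.INTER_CUBIC))
```

```text
[0.45952044 0.1004345  0.23224061] [0.11749998 0.9362462  0.0068404 ]
```

View pics/s4.png

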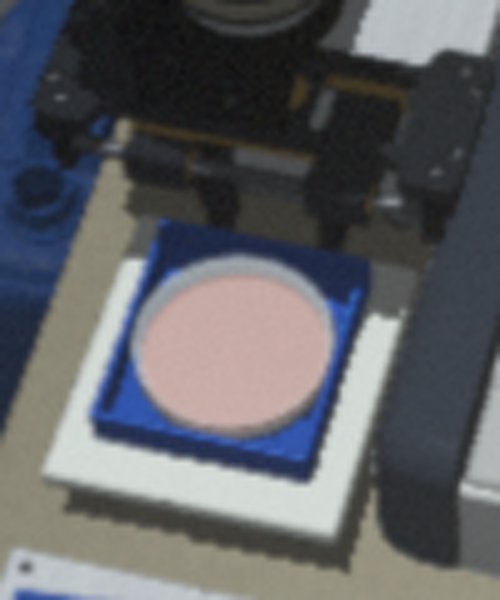

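View pics/t4.png

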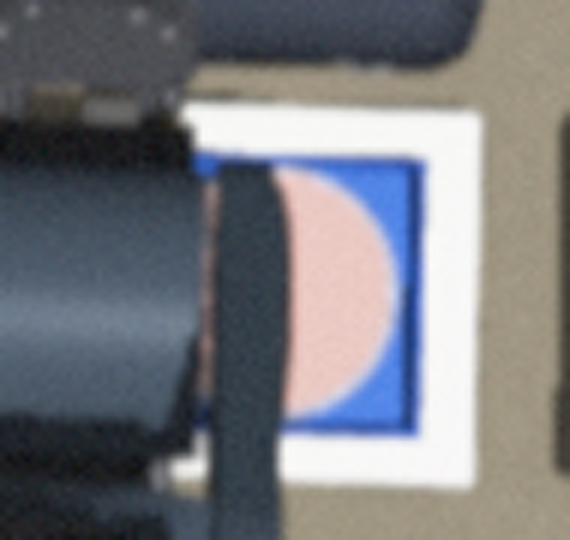

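Run:
```python
from h import *
T=np.load("top4.npz");S=np.load("scene4.npz")
def lead(P,E):
    x=(E[0]-E[1])[:2]; print("plate w",np.linalg.norm(x)); x/=np.linalg.norm(x); y=np.array([-x[1],x[0]])
    m=(P.mean(0)-E.mean(0))[:2]; e=(P[0]-P[1])[:2]
    print("y %.4f (want .018) x %.4f w %.4f yaw %.2f"%(m@y,m@x,np.linalg.norm(e),np.degrees(np.arctan2(e@y,e@x))))
lead(onz(T,crop([(426,160),(418,436)],6,(300,255)),.062),onz(T,crop([(483,113),(474,491)],6,(300,255)),.04))
E=onz(S,crop([(340,541),(43,479)],5,(220,180)),.04)
lead(onz(S,crop([(312,481),(95,435)],5,(220,180)),.04),E)
lead(onz(S,crop([(318,460),(95,415)],5,(220,180)),.062),E)
```

```text
plate w 0.1359072695999396
y 0.0222 (want .018) x 0.0012 w 0.0974 yaw -0.21
plate w 0.1355494739987797
y 0.0265 (want .018) x -0.0021 w 0.1003 yaw -0.37
plate w 0.1355494739987797
y 0.0249 (want .018) x 0.0018 w 0.1011 yaw 0.19
```

Emit:
step_arm(steps=[[0, 0, 0.06, 0, 0, 0, 0], [0, 0, 0.06, 0, 0, 0, 0], [0, 0, 0.05, 0, 0, 0, 0], [0, 0, 0, 0, 0, 0, 0], [0, 0, -0.1, 0, 0, 0, 0], [0, 0, -0.4, 0, 0, 0, 0], [0, 0, -0.8, 0, 0, 0, 0], [0, 0, -1, -0.3, 0, 0, 0], [0, 0, -1, -0.8, 0, 0, 0], [0, 0, -1, -1, 0, 0, 0]])

```text
time: 10.5
position: [0.4606, 0.2057, 0.2845]
tool_rot: [1.0, -0.008, -0.001, 0.0]
ft_force: [0.3, -0.6, -0.5]
grip_width: 0.0434
```

Emit:
step_arm(steps=[[0, 0, -1, 0, 0, 0, 0], [0, 0, -1, 0, 0, 0, 0], [0, 0, -1, 0, 0, 0, 0], [0, 0, -0.7, 0, 0, 0, 0], [0, 0, -0.3, 0, 0, 0, 0], [0, 0, 0, 0, 0, 0, 0], [0, 0, 0, 0, 0, 0, 0], [0, 0, 0, 0, 0, 0, 0], [0, 0, 0, 0, 0, 0, 0], [0, 0, 0, 0, 0, 0, 0]])

```text
time: 11.5
position: [0.4631, 0.3036, 0.2848]
tool_rot: [1.0, -0.009, -0.0, 0.0]
ft_force: [-0.1, 0.5, -0.9]
grip_width: 0.0436
```

Run:
```python
from rig import status, eyes
import cv2, numpy as np
o=status.get_obs(); print(o["time"],o["position"],o["ft_force"])
for n in ("scene","top"):
    i=eyes.camera_info(n);p,d=eyes.camera(n)
    np.savez(f"{n}5.npz",p=p,d=d,**i)
    if n=="scene": cv2.imwrite("pics/s5.png",cv2.resize(p[200:300,220:320,::-1],None,fx=6,fy=6,interpolation=cv2.INTER_CUBIC))
    if n=="top": cv2.imwrite("pics/t5.png",cv2.resize(p[255:345,300:395,::-1],None,fx=6,fy=6,interpolation=cv2.INTER_CUBIC))
```

```text
11.5 [0.46314503 0.30359841 0.28475375] [-0.10663989  0.47092498 -0.90358092]
```

View pics/s5.png

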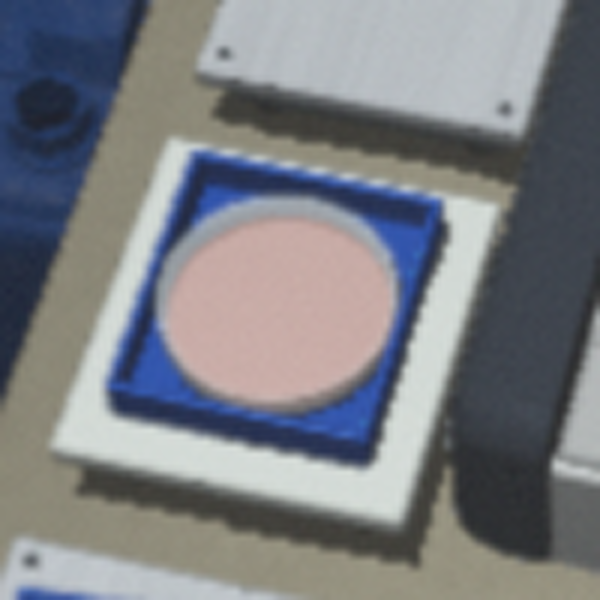

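View pics/t5.png

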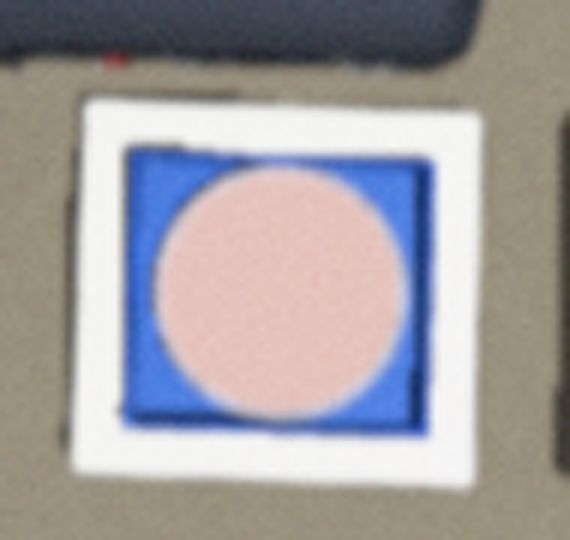

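Run:
```python
from h import *
T=np.load("top5.npz");S=np.load("scene5.npz");o=(300,255);so=(220,200)
def rel(A,B):
    rect(A);rect(B)
    y=(A[0]+A[3]-A[1]-A[2])[:2];y/=np.linalg.norm(y);x=np.array([y[1],-y[0]]);m=(B.mean(0)-A.mean(0))[:2]
    print("offset x %.4f y %.4f"%(m@x,m@y))
rel(onz(T,crop([(85,98),(483,113),(474,491),(72,473)],6,o),.04),onz(T,crop([(125,146),(433,159),(428,436),(124,426)],6,o),.062))
rel(onz(S,crop([(498,205),(406,526),(50,455),(170,137)],6,so),.04),onz(S,crop([(442,200),(377,440),(108,385),(192,152)],6,so),.062))
# edge profile in top via color segmentation
for nm,I in(("T",T),("S",S)):
    p=I["p"].astype(int); h=cv2.cvtColor(I["p"],cv2.COLOR_RGB2HSV)
    b=((h[...,0]>105)&(h[...,0]<125)&(h[...,1]>150)).astype(np.uint8)
    m=np.zeros_like(b); 
    if nm=="T": m[260:340,305:385]=1
    else: m[215:285,230:300]=1
    c=cv2.convexHull(np.argwhere(b*m)[:,::-1].astype(np.int32)); r=cv2.approxPolyDP(c,4,True).reshape(-1,2); print(nm,r.tolist())
```

```text
c [0.4539 0.03   0.04  ] len y 0.1448 x 0.1356 yaw from y -1.44 x -1.07 deg
c [0.4551 0.0311 0.062 ] len y 0.1086 x 0.0983 yaw from y -1.24 x -0.00 deg
offset x 0.0012 y 0.0012
c [0.456  0.0277 0.04  ] len y 0.1455 x 0.1339 yaw from y -0.45 x -0.76 deg
c [0.4568 0.0291 0.062 ] len y 0.1065 x 0.1001 yaw from y 0.44 x -0.52 deg
offset x 0.0008 y 0.0014
T [[371, 283], [370, 326], [321, 324], [323, 280]]
S [[280, 273], [239, 264], [235, 221], [292, 234]]
```

Run:
```python
from rig import robot
print(robot.hand_in())
```

```text
the job is handed in; nothing more can be done
None
```

I slid the tray with the pink dish off the left stand, level across the gap, onto the light plate, and handed the job in at about 11.6 s. I used the half-open fingers as a two-point pusher on its outer end wall, then backed the arm off, clear of everything.

- **Position:** the last pictures put the tray about 1 mm off centre in x and 1.2–1.4 mm in y (toward the left stand). The top and scene cameras agree on this.
- **Squareness:** the edge readings give a turn of about 0 to 1° relative to the plate. They scatter by roughly 1° because I read the corners by hand, so I can't pin it down closer than that.
- **Dish:** the pink dish is still in the tray.
- **Forces:** readings at the end of each move were about 1 N.
- **Other tray:** the arm did not go near the amber tray once at work. I did not measure its position again at the end.
- **Disagreement:** just before the last push, the estimates of the distance left ranged from about 4 to 8 mm. I pushed about 4 mm to avoid overshooting, which may explain the small offset in y.

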